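# Knock the medallion out of its nest

### The arm

A 7-joint arm with a two-finger parallel gripper is mounted at the origin on a cart in front of the work surface, level with it; the furniture and walls round the work are solid. World frame = base frame: x ahead of the robot, y to its left, z up, the work surface at z = 0. Lengths are in m, angles in rad, forces in N, time in s.
With the tool pointing down it reaches from about 0.4 to 0.875 m from the base axis. Payload 19.3 kg.
Tool frame: the origin (TCP) lies midway between the tips of the shut fingers; the grasp point (between the pads) lies 19 mm behind it; z points along the fingers, y is the line along which they close (so a half turn about z gives the same grasp; the last joint's range is limited). The gripper opens to 85 mm and grips with 20 to 120 N. Pads are 22 mm wide; open, the fingers measure 114 mm over their backs; the gripper's body (76 mm by 85 mm) begins 54 mm behind the grasp point. The pads swing forward as they close: fully open they stand 13 mm farther back than shut.
Start: joints at [1.266, 0.521, -0.036, 1.599, 0.021, 1.021, -0.113], TCP at [0.145, -0.608, 0.231] pointing down, gripper open.
Joint ranges: [-2.91, 2.91], [-0.3, 2.13], [-1.5, 1.42], [0.17, 2.43], [-1.26, 4.41], [0.16, 1.93], [-2.52, 2.52]. Speed limits (rad/s): [1.89, 1.89, 2.39, 2.39, 3.01, 3.01, 3.01].

### API

Orientations are given as [roll, pitch, yaw] about the fixed x, y, z axes, in that order (R = Rz(yaw) Ry(pitch) Rx(roll)).
In Python, from workcell import * gives the robot as it stands. The module is installed in compiled form; this text tells all that it offers.
- The arm moves only by the tool play_rows, never from a script. Its argument "deltas" is a list of rows, each a list of 7 numbers: the shift along the tool's x, y, z in units of 500 mm (1.0 is 500 mm), then the turn, a rotation vector about the tool's x, y, z in units of 120 degrees (1.0 is 120 degrees), then the closure, from 0 (fully open) to 1 (shut). A call has 1 to 10 rows; each row is the pose to reach, as a shift and turn from the pose commanded when the call began, along the tool's axes at that moment; what a row does not reach only later rows make up. A row lasts 1/10 s, in which the tool goes at most 50 mm and 8.59 degrees, less where a joint would pass 70% of its speed; a pose out of reach is approached as far as the arm can. A call with a number of a shift or a turn outside -1 to 1 is refused whole. A call with a gripper value outside its range is refused whole. The fingers move at their own pace and stop on an object; "newtons" is the grip in N (left out, the last holds). Time passes only in rows, so rows that repeat a pose let the fingers close. It gives the time, the measured TCP pose, the force, the opening and the grip force at its end, in the units of the state.
- observe(): the state, without advancing time (a new reading comes with each control period).
- grab_frame(name): name is "scene" or "side" or "wrist"; returns the picture (384x512x3 uint8, red, green, blue); there is no depth.
- get_calibration(name): a dict with "fovy" (degrees; the focal length in pixels is half the picture's height over the tangent of half this angle, whatever the lens; pixels are square), "cx", "cy" (the principal point, pixels), "xyz" and "rotation" of the camera in the world. Camera axes: x right, y down, z forward; pixel columns grow to the right and rows downward; lengths in m; the calibration is good to about 2 mm. A picture is of the moment at which its call begins: read the wrist's pose just before it. get_calibration takes no time and is no camera call; for the wrist camera it gives the pose at the moment of the call.
- job_done(): hands the job in; it is judged then, once.
The state is a dict: "clock": time; "qpos": joint angles; "qd": joint speeds; "joint_efforts": joint torques, N m; "position": TCP position; "tool_rot": TCP orientation; "force": force on the tool from outside, world axes, zero at the start; "moment": the same for the moment, N m; "grip_width": finger opening in m; "finger_force": force on a finger pad.
Only numpy, scipy, OpenCV 4.12 (cv2) and the standard library are available. Lean on these libraries where they do the work, as an engineer would, in place of code of your own. Each camera call takes 0.05 s, during which the arm holds its last target. There are 200 camera calls.

### The job

The bronze medallion is stuck flush in one of the two nests of the metal knockout block. Press the knockout lever in front of that nest all the way down so that its rod pushes the medallion up out of the nest, then take the medallion and lay it flat in the plywood tray without dropping it. Leave the steel ring seated in the other nest.

Things in the scene. Friction and masses are not known exactly. Their poses are not given: they have to be found in the camera images.
- knockout_block: Fixed metal block 80x170 mm (x, y), top 60 mm up; origin: centre of underside, on the table. Nests 53 mm wide, 10 mm deep at x=0, y=+45 and -45 mm. A lever in line with each sticks out to -x (robot's side), ending in a 34 mm pad centred at x=-154 mm, same y, top 43 mm up. Pressed 25 mm to its hard stop (6 N; pad top 18 mm up) it raises that nest's rod 14 mm; both stay where left.
- medallion: Solid bronze disc, 50 mm across, 10 mm thick, at the start in either nest, flush with the block's top. Origin: centre of its underside; z is its axis. Knocked out, its underside stands 64 mm above the table (4 mm above the block's top), resting on the 20 mm rod. 0.1 to 0.2 kg. A similar loose medallion lying on the table is not meant.
- ring: Plain steel ring, 50 mm outside, 15 mm hole, 9 mm high, seated in the other nest, where it stays. Origin: centre of its underside.
- tray: Fixed square plywood tray, 150 x 150 mm outside, 16 mm high, walls and floor 6 mm thick, open at the top, to the left of the block. Origin: centre of its underside, on the table.
Mind the look-alikes: they are no part of the job. Leave any orange look-alike of the medallion alone.

How it is judged:
On the way:
1. the rod has pushed the medallion up by at least 10 mm, clear of its nest, untouched by the fingers (z of medallion in the frame of knockout_block between 0.06 and 0.068 m and x of medallion in the frame of knockout_block between -0.012 and 0.012 m and angle between medallion's own z axis and vertical below 0.2 rad and contact force between the fingers and medallion below 0.05 N), for 0.2 s.
At the end, for the whole second after the job is handed in: The medallion lies flat (within 6 degrees, either face up) and still on the floor of the tray, and the ring is still seated in its own nest (within 3 mm of its floor and 10 mm of where it was) (x of medallion in the frame of tray between -0.055 and 0.055 m and y of medallion in the frame of tray between -0.055 and 0.055 m and ((angle between medallion's own z axis and vertical below 0.1 rad and z of medallion in the frame of tray below 0.01 m) or (angle between medallion's own z axis and vertical above 3.04 rad and z of medallion in the frame of tray below 0.02 m)) and linear speed of medallion below 0.02 m/s and z of ring in the frame of knockout_block between 0.045 and 0.053 m and distance of ring from where it was at the start of the episode below 0.01 m); the robot touches nothing.
It fails at once if the ring is raised more than 5 mm from its seat (z of ring in the frame of knockout_block above 0.055 m).
It fails at once if the medallion is dropped into the tray from more than about 40 mm above its floor (x of medallion in the frame of tray between -0.075 and 0.075 m and y of medallion in the frame of tray between -0.075 and 0.075 m and z of medallion in the frame of tray above 0.035 m and contact force between the fingers and medallion below 0.01 N and linear speed of medallion above 0.35 m/s).
It also fails if it takes over 53 s, if anything falls off the work surface, if the arm or the gripper's body presses on something with over 40 N, if the wrist force passes 120 N, or if a joint passes its speed limit or range.

## Working session

There is one attempt and no reset: what is moved stays moved. The work goes in short steps, Python scripts to look and compute and a tool call to move; the robot and the scene stay as the last step left them, time stands still between calls to the robot, and variables do not carry over. Pictures are saved under pics/ and viewed, at most 10 in all, crops included, and the job is handed in when it is done.

Besides the shell and the picture viewer there is one more tool, called after "Emit:" by a JSON object that holds its "fn" and its "kwargs", one argument or row to a line. play_rows: Moves the arm, as the interface text tells. Its arguments: {"type":"object","properties":{"deltas":{"type":"array"},"newtons":{"type":"number"}},"required":["deltas"]}

```bash
mkdir -p pics
python3 - <<'E'
from workcell import *
import cv2,numpy as np
s=observe();print(s)
for n in("scene","side"):
    c=get_calibration(n);print(n,c)
    cv2.imwrite(f"pics/{n}0.png",grab_frame(n)[:,:,::-1])
E
```

```text
{'clock': 0.0, 'qpos': array([ 1.26580148,  0.52203905, -0.03633751,  1.5999947 ,  0.02118997,
        1.02110727, -0.11280499]), 'qd': array([-1.00195161e-04,  1.42137463e-03,  6.12177295e-04,  1.23371349e-03,
       -1.04629426e-04,  7.75132569e-04,  5.67991619e-05]), 'joint_efforts': array([-3.35135583e-04, -9.27121997e+01,  1.97981916e+00, -3.69929123e+01,
        1.77342421e-02,  8.25119350e-03,  6.21912045e-05]), 'position': array([ 0.14529572, -0.60752855,  0.23071478]), 'tool_rot': array([-3.14043095e+00,  6.97183088e-05,  2.34783200e-01]), 'force': array([-0.12945892,  0.16145882,  0.17490647]), 'moment': array([ 0.04455096, -0.0177424 ,  0.06459023]), 'finger_force': 0.0, 'grip_width': 0.08551567471009905}
scene {'fovy': 46.66307645971653, 'cx': 264.49833875319297, 'cy': 196.20511220391094, 'xyz': array([0.2392634 , 0.63626251, 0.69491459]), 'rotation': array([-2.40433851e+00, -3.54444150e-04, -2.54956335e+00])}
side {'fovy': 52.775452125015505, 'cx': 258.43426106659587, 'cy': 190.54959398052353, 'xyz': array([0.14581291, 0.82728302, 0.43178544]), 'rotation': array([-2.02569978, -0.00585172, -2.59695404])}
```

View pics/scene0.png

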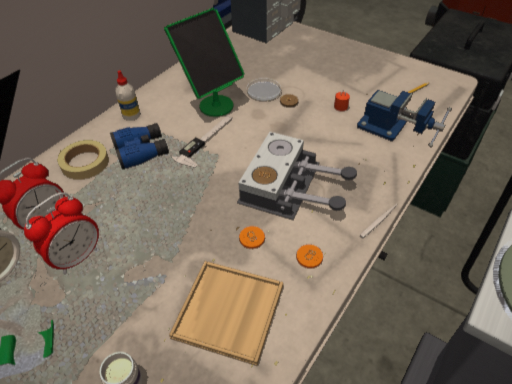

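View pics/side0.png

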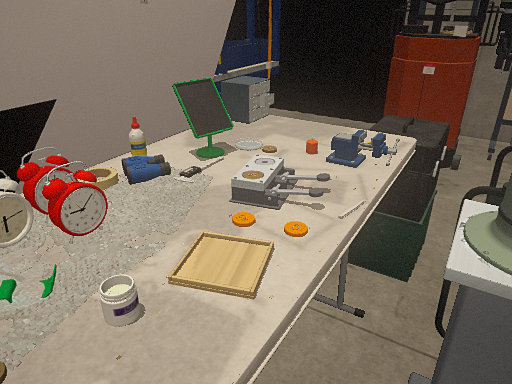

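Scene candidates for the medallion are:
- the bronze disc in the block's near nest (265,175)
- the loose brown disc on the table (289,100)
- orange discs at (252,237) and (309,256), both look-alikes

The steel ring is in the far nest (281,147). I choose the disc at (265,175). The levers end in pads at (337,203) and (348,173), and the tray is around (228,312). Next I'll check this in a close crop.

```bash
cat > h.py <<'E'
from workcell import *
import cv2,numpy as np
from scipy.spatial.transform import Rotation as Ro
def cam(n):
    c=get_calibration(n);f=192/np.tan(np.radians(c["fovy"]/2))
    return np.array(c["xyz"]),Ro.from_euler("xyz",c["rotation"]).as_matrix(),f,c["cx"],c["cy"]
def back(C,u,v,z):
    p,R,f,cx,cy=C;d=R@np.array([(u-cx)/f,(v-cy)/f,1]);return p+d*(z-p[2])/d[2]
def proj(C,X):
    p,R,f,cx,cy=C;q=(np.asarray(X)-p)@R;return np.c_[q[:,0]/q[:,2]*f+cx,q[:,1]/q[:,2]*f+cy]
E
python3 - <<'E'
from h import *
C=cam("scene");im=cv2.imread("pics/scene0.png")
cv2.imwrite("pics/crop1.png",cv2.resize(im[120:230,225:370],None,fx=5.5,fy=5.4,interpolation=cv2.INTER_CUBIC)[:594,:797])
for n,u,v,z in [("med",265,175,.06),("ring",281,147,.06),("padA",337,203,.043),("padB",348,173,.043),("brown",289,100,.01),("or1",252,237,.01),("or2",309,256,.01),
 ("t1",209,264,.016),("t2",283,283,.016),("t3",252,361,.016),("t4",172,335,.016)]: print(n,back(C,u,v,z).round(4))
E
```

```text
med [0.5922 0.1093 0.06  ]
ring [0.6109 0.0199 0.06  ]
padA [0.4421 0.0808 0.043 ]
padB [ 0.4619 -0.0059  0.043 ]
brown [ 0.7211 -0.1942  0.01  ]
or1 [0.547  0.2211 0.01  ]
or2 [0.4342 0.1982 0.01  ]
t1 [0.5739 0.3181 0.016 ]
t2 [0.4417 0.2767 0.016 ]
t3 [0.4076 0.4201 0.016 ]
t4 [0.5383 0.4572 0.016 ]
```

View pics/crop1.png

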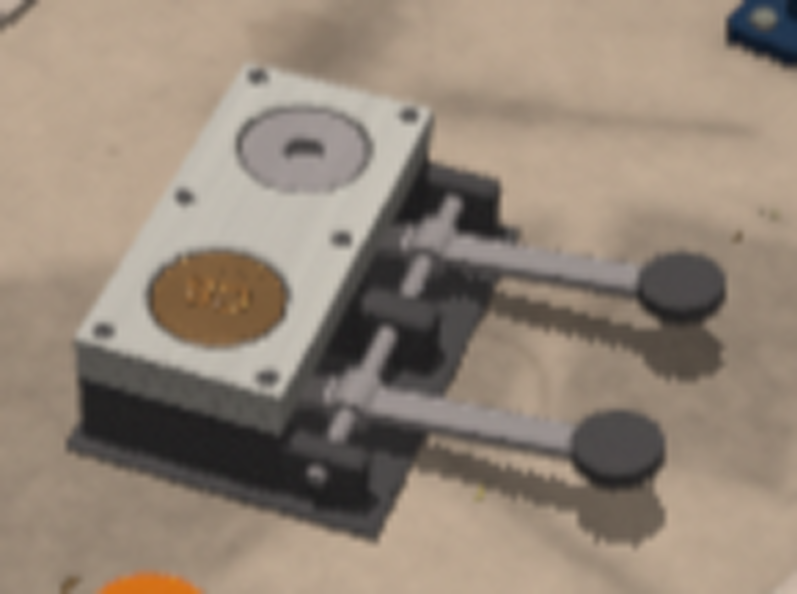

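The crop confirms it: an engraved bronze disc at crop (218,298) sits in the near (+y) nest and the holed ring at (305,149) in the far one. The near pad is at (618,444). Distances match: 91 mm between nests, 153 mm from medallion to pad. Next I'll compute moves in tool axes.

```bash
cat >> h.py <<'E'
def delta(a,b):
    """units shift in tool axes from world a to b, at present tool orientation"""
    R=Ro.from_euler("xyz",observe()["tool_rot"]).as_matrix()
    return (R.T@(np.array(b)-np.array(a))/.5).round(4)
E
python3 - <<'E'
from h import *
p=observe()["position"]
C=cam("scene")
M=back(C,264.6,175.2,.06);G=back(C,280.5,147.6,.06);P=back(C,337.4,202.2,.043)
print(M,G,P,np.arctan2(-(M-G)[0],(M-G)[1]))
w=[.42,-.3,.23]
print(delta(p,w),delta(p,[P[0],P[1],.15]))
E
```

```text
[0.59251642 0.11020825 0.06      ] [0.6107816  0.02208827 0.06      ] [0.44238444 0.0784837  0.043     ] 0.20438217647323736
[ 0.6774 -0.4704  0.002 ] [ 0.8971 -1.196   0.1628]
```

Emit:
{"fn": "play_rows", "kwargs": {
  "deltas": [
    [0.68,-0.47,0,0,0,0,1],
    [0.68,-0.47,0,0,0,0,1],
    [0.68,-0.47,0,0,0,0,1],
    [0.68,-0.47,0,0,0,0,1],
    [0.68,-0.47,0,0,0,0,1],
    [0.68,-0.47,0,0,0,0,1],
    [0.68,-0.47,0,0,0,0,1],
    [0.68,-0.47,0,0,0,0,1],
    [0.68,-0.47,0,0,0,0,1],
    [0.68,-0.47,0,0,0,0,1]
  ]
}}

```text
clock: 1.1
position: [0.4227, -0.2983, 0.2311]
tool_rot: [-3.141, -0.0, 0.239]
force: [-0.2, -0.2, -0.3]
grip_width: 0.0002
finger_force: 0.0
```

Run:
```python
from h import *
s=observe();print(s["position"],s["tool_rot"],delta(s["position"],[.4424,.0785,.15]))
```

```text
[ 0.42272632 -0.29834217  0.23112055] [-3.14098764e+00 -1.65303532e-04  2.38675727e-01] [ 0.2164 -0.7229  0.1627]
```

Emit:
{"fn": "play_rows", "kwargs": {
  "deltas": [
    [0.22,-0.72,0,0,0,0,1],
    [0.22,-0.72,0,0,0,0,1],
    [0.22,-0.72,0,0,0,0,1],
    [0.22,-0.72,0,0,0,0,1],
    [0.22,-0.72,0,0,0,0,1],
    [0.22,-0.72,0,0,0,0,1],
    [0.22,-0.72,0,0,0,0,1],
    [0.22,-0.72,0,0,0,0,1],
    [0.22,-0.72,0.1,0,0,0,1],
    [0.22,-0.72,0.16,0,0,0,1]
  ]
}}

```text
clock: 2.1
position: [0.4442, 0.0747, 0.1495]
tool_rot: [3.141, 0.001, 0.235]
force: [-0.0, 0.1, -0.1]
grip_width: -0.0003
finger_force: 0.0
```

Run:
```python
from h import *
s=observe();print(s["position"],s["tool_rot"]);C=cam("wrist");print(C[0])
im=grab_frame("wrist")[:,:,::-1].copy();cv2.imwrite("pics/w1.png",im)
print(proj(C,[[.4424,.0785,.043],[.5925,.1102,.06],[.6108,.022,.06]]),s["clock"])
```

```text
[0.4441896  0.0746511  0.14945084] [3.14134530e+00 5.37123970e-04 2.34635296e-01]
[0.51994756 0.09275457 0.29367045]
[[246.30848404 192.34850264]
 [251.58235291 -39.29017004]
 [398.69898305 -34.02035981]] 2.1
```

View pics/w1.png

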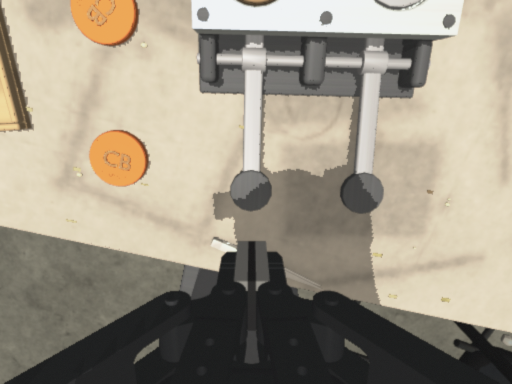

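The wrist view shows the near lever's pad at (250,190), about 4 px from the prediction. The ring lever's pad is at (362,193), and the fingers are shut at (252,245).

Run:
```python
from h import *
s=observe();C=cam("wrist")
P=back(C,250.5,190,.043);print(P,back(C,362,193,.043))
print(delta(s["position"],[P[0],P[1],.05]),delta(s["position"],[P[0],P[1],.016]))
```

```text
[0.44379382 0.07495221 0.043     ] [ 0.46192804 -0.01139232  0.043     ]
[ 0.0044 -0.0015  0.1919] [ 0.0048 -0.0016  0.2599]
```

Emit:
{"fn": "play_rows", "kwargs": {
  "deltas": [
    [0,0,0.1,0,0,0,1],
    [0,0,0.18,0,0,0,1],
    [0,0,0.2,0,0,0,1],
    [0,0,0.215,0,0,0,1],
    [0,0,0.23,0,0,0,1],
    [0,0,0.245,0,0,0,1],
    [0,0,0.255,0,0,0,1],
    [0,0,0.262,0,0,0,1],
    [0,0,0.265,0,0,0,1],
    [0,0,0.265,0,0,0,1]
  ]
}}

```text
clock: 3.15
position: [0.4454, 0.0751, 0.0202]
tool_rot: [3.141, -0.002, 0.234]
force: [-1.3, -0.6, 1.3]
grip_width: 0.0003
finger_force: 1.2
```

Emit:
{"fn": "play_rows", "kwargs": {
  "deltas": [
    [0,0,0.004,0,0,0,1],
    [0,0,0.008,0,0,0,1],
    [0,0,0.012,0,0,0,1],
    [0,0,0.012,0,0,0,1]
  ]
}}

```text
clock: 3.55
position: [0.4458, 0.0751, 0.0162]
tool_rot: [3.14, -0.003, 0.234]
force: [-20.8, -5.1, 91.5]
grip_width: -0.0001
finger_force: 46.8
```

At the hard stop. I'll retreat straight up and open.

Emit:
{"fn": "play_rows", "kwargs": {
  "deltas": [
    [0,0,-0.03,0,0,0,1],
    [0,0,-0.1,0,0,0,1],
    [0,0,-0.2,0,0,0,1],
    [0,0,-0.28,0,0,0,0.3],
    [0,0,-0.3,0,0,0,0],
    [0,0,-0.3,0,0,0,0]
  ]
}}

```text
clock: 4.15
position: [0.446, 0.0754, 0.1653]
tool_rot: [3.141, -0.005, 0.234]
force: [-0.3, -0.4, -0.5]
grip_width: 0.0433
finger_force: 0.0
```

Run:
```python
from h import *
s=observe();print(s["position"],s["grip_width"])
im=grab_frame("side")[:,:,::-1].copy();cv2.imwrite("pics/s2.png",cv2.resize(im[135:225,205:345],None,fx=5.5,fy=5.5,interpolation=cv2.INTER_CUBIC))
print(delta(s["position"],[.5925-.076+.03,.1102-.018,.2]))
print(delta(s["position"],[.5925,.1102,.2]))
```

```text
[0.44602278 0.07541598 0.16526684] 0.04329234418219383
[ 0.2034  0.014  -0.0689]
[ 3.013e-01  3.000e-04 -6.870e-02]
```

View pics/s2.png

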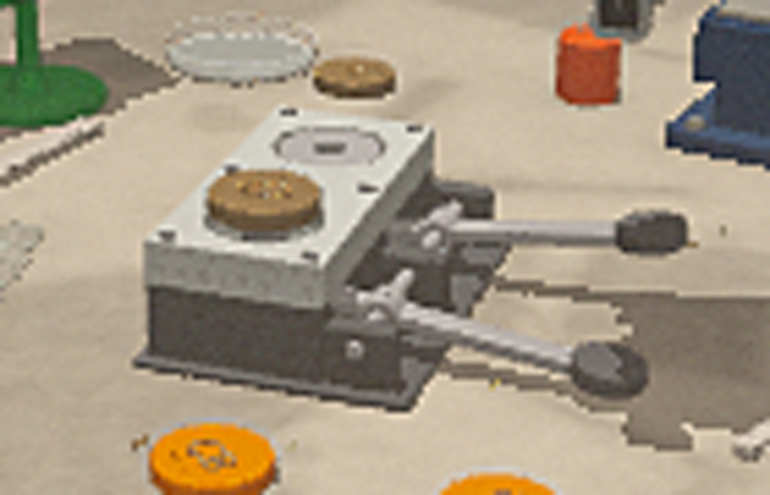

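The side crop shows the medallion standing above the block at crop (265,200), with the ring still seated at (330,147) and the near lever down. I'll measure it from the wrist camera on the way.

Emit:
{"fn": "play_rows", "kwargs": {
  "deltas": [
    [0.05,0,-0.06,0,0,0,0],
    [0.12,0,-0.08,0,0,0,0],
    [0.18,0,-0.08,0,0,0,0],
    [0.2,0,-0.08,0,0,0,0],
    [0.2,0,-0.08,0,0,0,0]
  ]
}}

```text
clock: 4.7
position: [0.542, 0.099, 0.2012]
tool_rot: [-3.141, 0.002, 0.235]
force: [-0.4, -0.4, -1.4]
grip_width: 0.0855
finger_force: 0.0
```

Run:
```python
from h import *
s=observe();print(s["position"],s["grip_width"]);C=cam("wrist");im=grab_frame("wrist")[:,:,::-1].copy();cv2.imwrite("pics/w2.png",im)
print(proj(C,[[.5925,.1102,.074],[.6108,.022,.059]]))
np.savez("w2.npz",p=C[0],R=C[1],k=C[2:])
```

```text
[0.54202675 0.09900894 0.20121349] 0.0854556116085837
[[252.72320556 122.83374331]
 [357.52264885 124.45701092]]
```

View pics/w2.png

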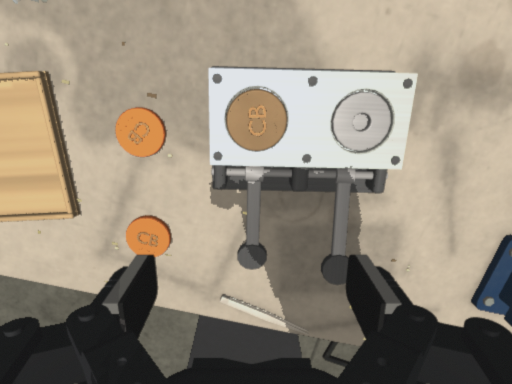

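The wrist view shows the medallion at (256.5,119), raised, and the ring at (362,121). The tray's near corners are at (45,72) and (76,216).

Run:
```python
from h import *
s=observe();C=cam("wrist")
M=back(C,256.5,119,.074);a,b=back(C,45,72,.016),back(C,76,216,.016)
print(M,back(C,362,121,.059),a,b,np.linalg.norm(a-b))
u=(a-b)/np.linalg.norm(a-b);n=np.array([-u[1],u[0],0]);T=(a+b)/2+.075*n;print("tray",T,"yaw",np.arctan2(u[1],u[0]))
print(delta(s["position"],[M[0],M[1],.061]))
```

```text
[0.59518831 0.10760695 0.074     ] [0.61347496 0.01884257 0.059     ] [0.58597932 0.31005683 0.016     ] [0.4453348  0.27080963 0.016     ] 0.14601788743272587
tray [0.4954983  0.36267327 0.016     ] yaw 0.2721298462677849
[0.11   0.008  0.2806]
```

Emit:
{"fn": "play_rows", "kwargs": {
  "deltas": [
    [0.05,0.003,0.05,0,0,0,0],
    [0.108,0.005,0.12,0,0,0,0],
    [0.108,0.005,0.18,0,0,0,0],
    [0.108,0.005,0.23,0,0,0,0],
    [0.108,0.005,0.26,0,0,0,0],
    [0.108,0.005,0.275,0,0,0,0],
    [0.108,0.005,0.284,0,0,0,0],
    [0.108,0.005,0.284,0,0,0,0]
  ],
  "newtons": 40
}}

```text
clock: 5.55
position: [0.5951, 0.1089, 0.0612]
tool_rot: [3.142, -0.001, 0.235]
force: [0.3, -1.1, -0.4]
grip_width: 0.0856
finger_force: 0.0
```

Emit:
{"fn": "play_rows", "kwargs": {
  "deltas": [
    [0,0,0,0,0,0,0.2],
    [0,0,0,0,0,0,0.3],
    [0,0,0,0,0,0,0.38],
    [0,0,0,0,0,0,0.45],
    [0,0,0,0,0,0,0.6],
    [0,0,0,0,0,0,0.8],
    [0,0,0,0,0,0,1]
  ]
}}

```text
clock: 6.25
position: [0.5953, 0.1089, 0.0614]
tool_rot: [3.141, -0.001, 0.235]
force: [-0.8, -0.7, 6.4]
grip_width: 0.0476
finger_force: 40.0
```

The width reads 47.6 mm against the expected 50, so I'll lift slightly and look.

Emit:
{"fn": "play_rows", "kwargs": {
  "deltas": [
    [0,0,-0.02,0,0,0,1],
    [0,0,-0.04,0,0,0,1],
    [0,0,-0.06,0,0,0,1],
    [0,0,-0.06,0,0,0,1]
  ]
}}

```text
clock: 6.65
position: [0.5958, 0.109, 0.0927]
tool_rot: [3.142, -0.002, 0.235]
force: [0.4, 1.6, -1.2]
grip_width: 0.0479
finger_force: 41.4
```

Run:
```python
from h import *
s=observe();print(s["position"],s["grip_width"])
im=grab_frame("side")[:,:,::-1].copy();cv2.imwrite("pics/s3.png",cv2.resize(im[95:225,195:345],None,fx=4.5,fy=4.5,interpolation=cv2.INTER_CUBIC))
print(delta(s["position"],[.494,.364,.15]),delta(s["position"],[.494,.364,.03]))
```

```text
[0.59583097 0.10903717 0.09266864] 0.04794213012224557
[-0.0793 -0.5433 -0.1148] [-0.0797 -0.5433  0.1252]
```

View pics/s3.png

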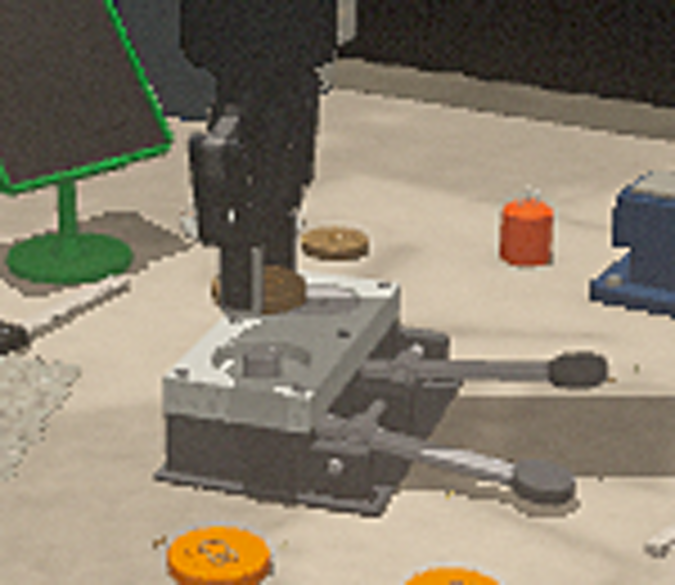

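The medallion is held level between the fingertips at crop (265,290), and the nest below is empty with its rod up. Now I'll carry it to the tray.

Emit:
{"fn": "play_rows", "kwargs": {
  "deltas": [
    [0,0,-0.05,0,0,0,1],
    [-0.01,-0.04,-0.1,0,0,0,1],
    [-0.02,-0.12,-0.11,0,0,0,1],
    [-0.03,-0.2,-0.11,0,0,0,1],
    [-0.045,-0.29,-0.11,0,0,0,1],
    [-0.06,-0.38,-0.11,0,0,0,1],
    [-0.07,-0.46,-0.1,0,0,0,1],
    [-0.08,-0.52,-0.07,0,0,0,1],
    [-0.08,-0.543,-0.03,0,0,0,1],
    [-0.08,-0.543,0,0,0,0,1]
  ]
}}

```text
clock: 7.7
position: [0.4915, 0.3655, 0.0894]
tool_rot: [-3.141, 0.001, 0.238]
force: [-0.3, -0.2, -0.8]
grip_width: 0.0478
finger_force: 41.7
```

Emit:
{"fn": "play_rows", "kwargs": {
  "deltas": [
    [0,0,0.03,0,0,0,1],
    [0,0,0.06,0,0,0,1],
    [0,0,0.09,0,0,0,1],
    [0,0,0.115,0,0,0,1],
    [0,0,0.13,0,0,0,1],
    [0,0,0.13,0,0,0,1]
  ]
}}

```text
clock: 8.3
position: [0.4926, 0.3632, 0.0248]
tool_rot: [3.141, 0.001, 0.235]
force: [-0.0, -0.9, -1.4]
grip_width: 0.0478
finger_force: 41.7
```

Run:
```python
from h import *
s=observe();print(s["position"],s["grip_width"],s["force"])
im=grab_frame("side")[:,:,::-1].copy();cv2.imwrite("pics/s4.png",cv2.resize(im[150:310,150:300],None,fx=3.7,fy=3.7,interpolation=cv2.INTER_CUBIC))
```

```text
[0.49260694 0.36321124 0.02476756] 0.04777477495473509 [-0.01260339 -0.85134086 -1.44210886]
```

View pics/s4.png

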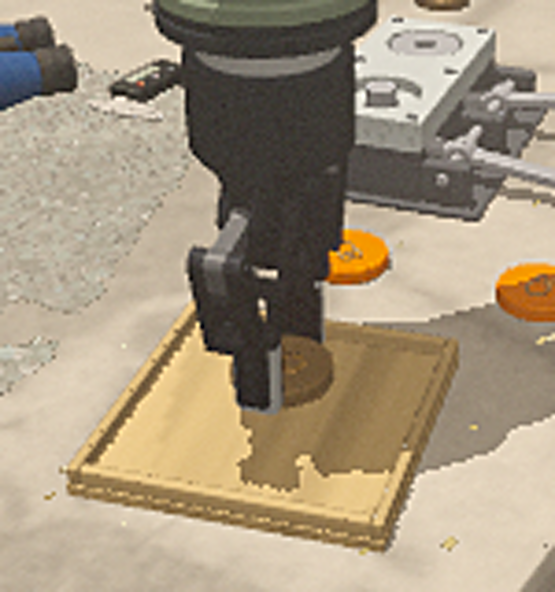

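The fingers hold the disc level over the middle of the tray, at crop (295,370). I'll lower it gently until contact.

Emit:
{"fn": "play_rows", "kwargs": {
  "deltas": [
    [0,0,0.012,0,0,0,1],
    [0,0,0.02,0,0,0,1],
    [0,0,0.026,0,0,0,1],
    [0,0,0.03,0,0,0,1],
    [0,0,0.032,0,0,0,1],
    [0,0,0.032,0,0,0,1]
  ]
}}

```text
clock: 8.95
position: [0.4929, 0.3636, 0.0097]
tool_rot: [3.142, 0.0, 0.235]
force: [-1.5, -1.2, -0.8]
grip_width: 0.0481
finger_force: 41.7
```

Emit:
{"fn": "play_rows", "kwargs": {
  "deltas": [
    [0,0,0.002,0,0,0,1],
    [0,0,0.004,0,0,0,1],
    [0,0,0.004,0,0,0,1]
  ]
}}

```text
clock: 9.25
position: [0.4929, 0.3636, 0.0077]
tool_rot: [3.142, 0.0, 0.235]
force: [-0.4, -0.4, -0.8]
grip_width: 0.0479
finger_force: 41.7
```

Emit:
{"fn": "play_rows", "kwargs": {
  "deltas": [
    [0,0,0,0,0,0,0.4],
    [0,0,0,0,0,0,0.37],
    [0,0,0,0,0,0,0.33],
    [0,0,0,0,0,0,0.28],
    [0,0,0,0,0,0,0.2],
    [0,0,0,0,0,0,0.2]
  ]
}}

```text
clock: 9.85
position: [0.493, 0.3636, 0.0078]
tool_rot: [-3.142, -0.0, 0.235]
force: [0.6, -0.4, -1.0]
grip_width: 0.068
finger_force: 0.0
```

Emit:
{"fn": "play_rows", "kwargs": {
  "deltas": [
    [0,0,-0.01,0,0,0,0.2],
    [0,0,-0.04,0,0,0,0.2],
    [0,0,-0.1,0,0,0,0.2],
    [0,0,-0.18,0,0,0,0.2],
    [0,0,-0.26,0,0,0,0.2],
    [0,0,-0.34,0,0,0,0.2],
    [0,0,-0.36,0,0,0,0.2],
    [0,0,-0.36,0,0,0,0.2]
  ]
}}

```text
clock: 10.65
position: [0.4936, 0.3641, 0.1906]
tool_rot: [-3.14, -0.004, 0.235]
force: [-0.3, -0.8, -0.4]
grip_width: 0.0683
finger_force: 0.0
```

Run:
```python
from h import *
s=observe();print(s["position"],s["grip_width"],s["force"])
im=grab_frame("side")[:,:,::-1].copy();cv2.imwrite("pics/s5.png",cv2.resize(im[130:310,150:350],None,fx=3.3,fy=3.3,interpolation=cv2.INTER_CUBIC))
```

```text
[0.49361818 0.36411182 0.19061028] 0.06833638480870279 [-0.34806909 -0.79308356 -0.3638991 ]
```

View pics/s5.png

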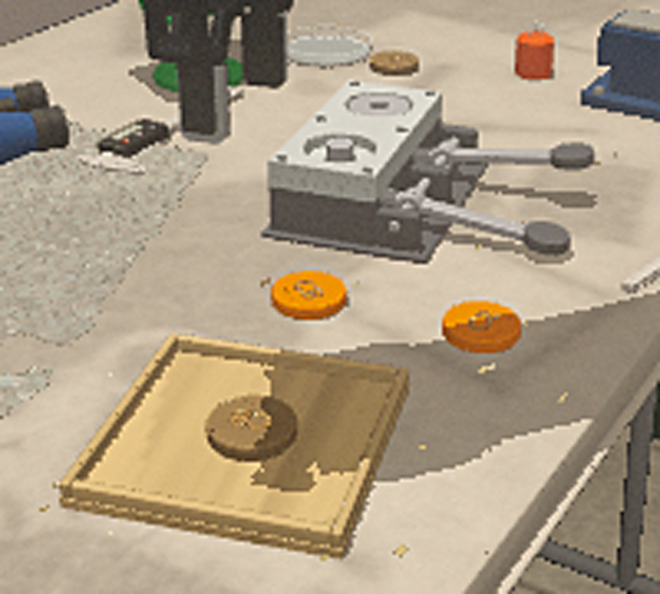

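The medallion lies flat in the middle of the tray at crop (250,425). The ring is still seated at (380,103), and the gripper is clear.

```bash
python3 -c "from workcell import *;print(job_done())"
```

```text
the job is handed in; nothing more can be done
None
```

The bronze medallion was knocked out of its nest and laid flat in the middle of the tray, the ring is still seated in the other nest, and the job is handed in; no verdict was returned. The lever press peaked at about 91 N on the wrist (limit 120 N).

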